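Sweep the loose batteries into the catch bay

ROBOT

A 6-joint arm with a two-finger parallel gripper is mounted at the origin on a cart in front of the work surface, level with it; the furniture and walls round the work are solid. World frame = base frame: x ahead of the robot, y to its left, z up, the work surface at z = 0. Lengths are in m, angles in rad, forces in N, time in s.
With the tool pointing down it reaches from about 0.375 to 0.75 m from the base axis. Payload 9 kg.
Tool frame: the origin (TCP) lies between the finger pads; the fingertips stand 8 mm ahead of it and the grasp point (between the pads) lies 11 mm behind it; z points along the fingers, y is the line along which they close (so a half turn about z gives the same grasp; the last joint's range is limited). The gripper opens to 85 mm and grips with 20 to 120 N. Pads are 22 mm wide; open, the fingers measure 114 mm over their backs; the gripper's body (76 mm by 85 mm) begins 54 mm behind the grasp point. The pads swing forward as they close: fully open they stand 13 mm farther back than shut.
Start: joints at [1.089, 0.104, 0.097, 1.564, 0, 1.353], TCP at [0.156, 0.579, 0.239] pointing down, gripper open.
Joint ranges: [-2.99, 2.99], [-0.84, 1.86], [-1.1, 1.16], [-1.84, 2.11], [-1.51, 1.56], [-3.14, 3.14]. Speed limits (rad/s): [2.22, 2.22, 2.57, 3.14, 3.14, 3.14].

INTERFACE

Orientations are given as a unit quaternion [x, y, z, w].
In Python, from rig import r gives the robot as it stands. The module is installed in compiled form; this text tells all that it offers. Calls block until the motion is done:
- r.move_pose(position, orientation): joint-space move of the TCP to a pose.
- r.movel(position, max_speed=0.15, orientation=None): straight line of the TCP; orientation=None keeps the orientation; max_speed is the mean speed in m/s.
- r.set_joints(angles): joint-space move.
- r.gripper_to(opening): finger opening in m; the grip force is fixed at half the most; returns when the fingers have stopped.
- r.hold(seconds).
- r.ik(position, orientation): joint angles nearest the present ones, or None.
- r.get_obs(): the state.
- r.snapshot(name): name is "scene" or "top"; returns a dict with "img" (400x640x3 uint8, blue, green, red), "vertical_fov" (degrees; the focal length in pixels is half the picture's height over the tangent of half this angle, whatever the lens; pixels are square), "cx", "cy" (the principal point, pixels), "R" (3x3) and "t" (3): a world point X has camera coordinates R X + t. Camera axes: x right, y down, z forward; pixel columns grow to the right and rows downward; lengths in m; the calibration is good to about 2 mm. A picture is of the moment at which its call begins. There is no depth.
A pose or a line that the arm cannot do raises r.Unreachable and nothing moves.
- r.close_job(): hands the job in; it is judged then, once.
The state is a dict: "clock": time; "q": joint angles; "joint_velocities": joint speeds; "tau": joint torques, N m; "tool_pos": TCP position; "tcp_rot": TCP orientation; "contact_force": force on the tool from outside, world axes, zero at the start; "ft_torque": the same for the moment, N m; "gripper_width": finger opening in m; "grip_force": force on a finger pad.
Only numpy, scipy, OpenCV 4.12 (cv2) and the standard library are available. Lean on these libraries where they do the work, as an engineer would, in place of code of your own. Each camera call takes 0.05 s, during which the arm holds its last target. There are 200 camera calls.

TASK

Sweep the three loose AA batteries along the worktop with your fingertips, through the open side of the three-sided steel catch bay, until each lies wholly inside it on the worktop. Only push them, do not pick any of them up, and leave the roll of black tape and the wall receptacle where they are.

Things in the scene. Friction and masses are not known exactly. Their poses are not given: they have to be found in the camera images.
- bay: fixed three-sided catch bay of dark folded sheet steel, screwed to the worktop, with no floor of its own (the worktop is its floor). Inside 180 mm along its x and 120 mm along its y; walls 3 mm thick with a 5 mm rolled rim, 32 mm high in all. Origin on the worktop at the centre of the inside. Walls at its x = -90 mm, x = +90 mm and y = -60 mm; the side at y = +60 mm is open and faces roughly to the robot's left (turned by up to 20 degrees).
- cell_1_mid (a point): centre of one of three alike loose AA batteries lying on the worktop to the left of the bay: 50 mm long (its y axis), 15 mm wide and high, 18 to 32 g, does not roll; the centre lies 7.5 mm above the worktop and 25 mm from either end
- cell_1_end_a (a point): centre of one end face of that battery (cell_1)
- cell_1_end_b (a point): centre of the other end face of that battery (cell_1)
- cell_2_mid (a point): centre of one of three alike loose AA batteries lying on the worktop to the left of the bay: 50 mm long (its y axis), 15 mm wide and high, 18 to 32 g, does not roll; the centre lies 7.5 mm above the worktop and 25 mm from either end
- cell_2_end_a (a point): centre of one end face of that battery (cell_2)
- cell_2_end_b (a point): centre of the other end face of that battery (cell_2)
- cell_3_mid (a point): centre of one of three alike loose AA batteries lying on the worktop to the left of the bay: 50 mm long (its y axis), 15 mm wide and high, 18 to 32 g, does not roll; the centre lies 7.5 mm above the worktop and 25 mm from either end
- cell_3_end_a (a point): centre of one end face of that battery (cell_3)
- cell_3_end_b (a point): centre of the other end face of that battery (cell_3)
- black_tape: loose roll of black tape lying flat, 62 mm across and 19 mm high, a bystander on the near or far side of the batteries; origin at the centre of its underside
- socket: loose yellow and white wall receptacle lying face down, 43 mm along its x, 108 mm along its y, 38 mm high, a bystander on the near or far side of the batteries; origin at the centre of its underside
- cell_1: the battery of point cell_1_mid, origin at the centre of its underside
- cell_2: the battery of point cell_2_mid, origin at the centre of its underside
- cell_3: the battery of point cell_3_mid, origin at the centre of its underside
Mind the look-alikes: they are no part of the job. Leave any green look-alike of the cell_2 alone.

How it is judged:
At the end, for the whole second after the job is handed in: Both ends of each of the three batteries lie between the bay's walls and no more than 2 mm outside the line of its open side, less than 20 mm above the worktop (lying on it, not on another battery), and the batteries are at rest (x of cell_1_end_a in the frame of bay between -0.093 and 0.093 m and y of cell_1_end_a in the frame of bay between -0.063 and 0.062 m and z of cell_1_end_a in the frame of bay between -0.01 and 0.02 m and x of cell_1_end_b in the frame of bay between -0.093 and 0.093 m and y of cell_1_end_b in the frame of bay between -0.063 and 0.062 m and z of cell_1_end_b in the frame of bay between -0.01 and 0.02 m and linear speed of each of cell_1, cell_2, cell_3 below 0.02 m/s and x of cell_2_end_a in the frame of bay between -0.093 and 0.093 m and y of cell_2_end_a in the frame of bay between -0.063 and 0.062 m and z of cell_2_end_a in the frame of bay between -0.01 and 0.02 m and x of cell_2_end_b in the frame of bay between -0.093 and 0.093 m and y of cell_2_end_b in the frame of bay between -0.063 and 0.062 m and z of cell_2_end_b in the frame of bay between -0.01 and 0.02 m and x of cell_3_end_a in the frame of bay between -0.093 and 0.093 m and y of cell_3_end_a in the frame of bay between -0.063 and 0.062 m and z of cell_3_end_a in the frame of bay between -0.01 and 0.02 m and x of cell_3_end_b in the frame of bay between -0.093 and 0.093 m and y of cell_3_end_b in the frame of bay between -0.063 and 0.062 m and z of cell_3_end_b in the frame of bay between -0.01 and 0.02 m); the robot touches nothing.
It fails at once if battery cell_1 is picked up (its centre more than 22 mm above the worktop) (height (world z) of cell_1_mid above 0.022 m).
It fails at once if battery cell_2 is picked up (its centre more than 22 mm above the worktop) (height (world z) of cell_2_mid above 0.022 m).
It fails at once if battery cell_3 is picked up (its centre more than 22 mm above the worktop) (height (world z) of cell_3_mid above 0.022 m).
It fails at once if the roll of black tape is shifted by more than 15 mm (distance of black_tape from where it was at the start of the episode above 0.015 m).
It fails at once if the wall receptacle is shifted by more than 15 mm (distance of socket from where it was at the start of the episode above 0.015 m).
It also fails if it takes over 72 s, if anything falls off the work surface, if the arm or the gripper's body presses on something with over 40 N, if the wrist force passes 120 N, or if a joint passes its speed limit or range.

## Working session

There is one attempt and no reset: what is moved stays moved. The work goes in short steps, each a Python script; the robot and the scene stay as the last script left them, time stands still between calls to the robot, and variables do not carry over. Pictures are saved under pics/ and viewed, at most 10 in all, crops included, and the job is handed in when it is done.

```bash
mkdir -p pics
python3 - <<'E'
from rig import r
import cv2,numpy as np
for n in("scene","top"):
    s=r.snapshot(n);cv2.imwrite(f"pics/{n}0.png",s["img"]);np.savez(f"{n}0.npz",**s)
    print(n,s["vertical_fov"],s["cx"],s["cy"],np.round(s["R"],3).tolist(),np.round(s["t"],3))
o=r.get_obs();print(o["clock"],o["tool_pos"],o["tcp_rot"],o["gripper_width"])
E
```

```text
scene 54.05631771869319 316.5412147219202 197.941651177237 [[0.677, -0.736, 0.0], [-0.576, -0.53, -0.622], [0.458, 0.421, -0.783]] [-0.361  0.324  0.646]
top 46.913612821105254 315.3361061354281 196.86464929068592 [[-0.014, -0.999, -0.038], [-0.987, 0.02, -0.161], [0.162, 0.035, -0.986]] [0.024 0.531 0.803]
0.1 [0.15629503 0.57898577 0.23859661] [ 1.31496520e-01  9.91316446e-01 -5.70489514e-04 -2.10236441e-04] 0.08532181220068924
```

View pics/scene0.png

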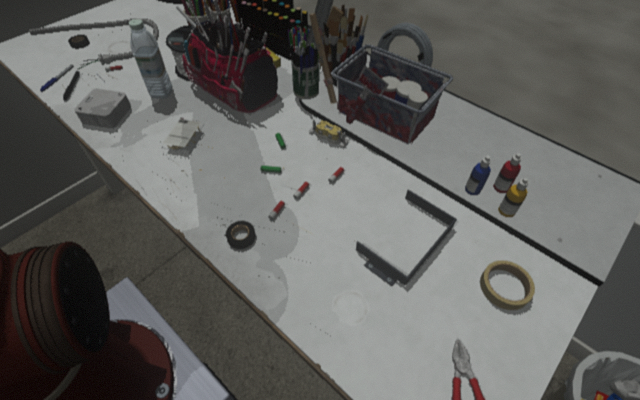

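View pics/top0.png

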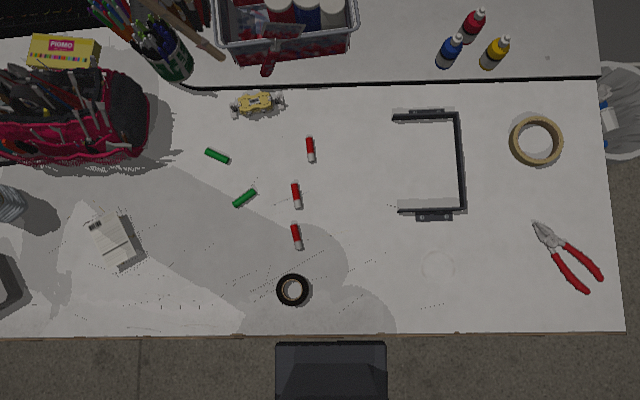

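The top view shows three red/white batteries at (310,149), (296,194) and (296,236). The green look-alikes at (217,155) and (244,197) aren't part of the job. The bay is at about (430,162) and opens to the left, with the tape at (292,289) and the socket at (257,103). The red/white three fit because they form the matching trio nearest the bay's mouth. I'll confirm that in a crop and measure.

```bash
cat > h.py <<'E'
import cv2,numpy as np
def ray(s,p,z):
    R,t=np.array(s["R"]),np.array(s["t"]);f=200/np.tan(np.radians(float(s["vertical_fov"]))/2)
    d=R.T@np.array([(p[0]-s["cx"])/f,(p[1]-s["cy"])/f,1]);c=-R.T@t
    return (c+d*(z-c[2])/d[2])[:2]
def cells(s,x0=270,x1=475,y0=112,y1=262):
    """red part blobs of the batteries: pixel centroid, world xy, and pixel box"""
    h=cv2.cvtColor(s["img"],cv2.COLOR_BGR2HSV)
    m=((((h[...,0]<8)|(h[...,0]>170))&(h[...,1]>120)&(h[...,2]>60))*255).astype(np.uint8)
    k=np.zeros_like(m);k[y0:y1,x0:x1]=m[y0:y1,x0:x1]
    out=[]
    for c in cv2.findContours(k,cv2.RETR_EXTERNAL,cv2.CHAIN_APPROX_NONE)[0]:
        if cv2.contourArea(c)<25: continue
        out.append(cv2.minAreaRect(c))
    return out
E
python3 - <<'E'
from h import *
s=dict(np.load("top0.npz"))
for b in cells(s): print(np.round(b[0],1),np.round(b[1],1),round(b[2]),"w",ray(s,b[0],.012).round(3))
im=s["img"]
a=cv2.resize(im[90:230,380:480],None,fx=4,fy=4,interpolation=cv2.INTER_CUBIC)
b=cv2.resize(im[125:265,275:335],None,fx=4,fy=4,interpolation=cv2.INTER_CUBIC)
cv2.imwrite("pics/crop1.png",np.hstack([b,a]))
for n,p,z in [("tape",(292,289),.01),("socket",(257,103),.02)]: print(n,ray(s,p,z).round(3))
E
```

```text
[294.8 232.3] [16.5  6.3] 76 w [0.469 0.056]
[295.  191.2] [15.7  6.4] 80 w [0.548 0.055]
[309.3 144.7] [15.5  6.3] 83 w [0.639 0.026]
tape [0.364 0.062]
socket [0.724 0.128]
```

View pics/crop1.png

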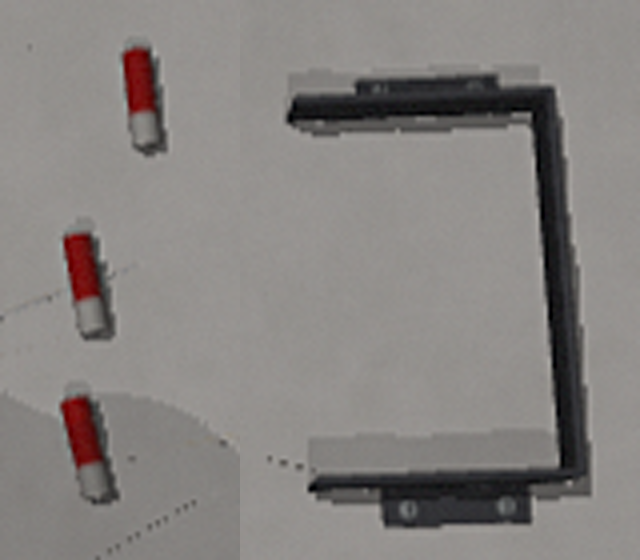

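The crop confirms three red/white batteries, ends at about (309,135)-(312,163), (294,180)-(298,209) and (294,221)-(299,250). The bay's rim corners are at about (392,115), (458,112), (466,209) and (397,212).

Run:
```python
from h import *
from rig import r
from scipy.spatial.transform import Rotation as Ro
s=dict(np.load("top0.npz"))
P={k:ray(s,p,.032) for k,p in dict(fl=(392.5,114),fr=(458.2,112),nr=(466.2,208.7),nl=(397.5,211.7)).items()}
for k in P: print(k,P[k].round(3))
for a,b in(("fl","fr"),("nl","nr"),("fr","nr"),("fl","nl")):
    d=P[b]-P[a];print(a,b,np.hypot(*d).round(3),np.degrees(np.arctan2(d[1],d[0])).round(1))
for a,b in(((309.2,135.5),(311.8,163)),((294.5,180.5),(298.5,209)),((293.8,221.2),(298.8,250))):
    A,B=ray(s,a,.0075),ray(s,b,.0075);d=A-B;print(((A+B)/2).round(3),np.hypot(*d).round(3),np.degrees(np.arctan2(d[1],d[0])).round(1))
# reach test: tool down, closing axis along ~x
for a in (0,180):
  for p in((.47,.1),(.47,-.23),(.55,-.24),(.64,.08),(.64,-.25)):
    q=(Ro.from_euler("z",a+90,degrees=True)*Ro.from_euler("x",180,degrees=True)).as_quat()
    j=r.ik([*p,.012],q);print(a,p,None if j is None else np.round(j,2))
```

```text
fl [ 0.69  -0.134]
fr [ 0.69  -0.258]
nr [ 0.505 -0.261]
nl [ 0.502 -0.135]
fl fr 0.124 -89.7
nl nr 0.125 -88.6
fr nr 0.185 -179.2
fl nl 0.188 -179.6
[0.631 0.024] 0.056 4.5
[0.542 0.052] 0.056 7.4
[0.464 0.053] 0.055 9.4
0 (0.47, 0.1) [-0.06 -0.17 -0.59  1.15  0.    1.51]
0 (0.47, -0.23) [-0.71 -0.04 -0.47  1.14  0.    0.87]
0 (0.55, -0.24) [-0.63  0.19 -0.23  1.15  0.    0.94]
0 (0.64, 0.08) [-0.08  0.32 -0.07  1.18  0.    1.49]
0 (0.64, -0.25) [-0.56  0.44  0.08  1.2   0.    1.01]
180 (0.47, 0.1) [-0.06 -0.17 -0.59  1.15  0.   -1.63]
180 (0.47, -0.23) [-0.71 -0.04 -0.47  1.14  0.   -2.28]
180 (0.55, -0.24) [-0.63  0.19 -0.23  1.15  0.   -2.2 ]
180 (0.64, 0.08) [-0.08  0.32 -0.07  1.18  0.   -1.65]
180 (0.64, -0.25) [-0.56  0.44  0.08  1.2   0.   -2.13]
```

```bash
cat > p.py <<'E'
from h import *
from rig import r
from scipy.spatial.transform import Rotation as Ro
from scipy.interpolate import CubicHermiteSpline as H
OFF,Z,UP=.0185,.013,.10
def quat(phi): return (Ro.from_euler("z",np.pi/2+phi)*Ro.from_euler("x",np.pi)).as_quat()
def push(c0,phi0,c1,phi1=0.,n=8,speed=.1):
    """push cell side-on along a smooth curve, tool square to the path; angles in degrees"""
    p0,p1=np.radians([phi0,phi1])
    x=H([-c0[1],-c1[1]],[c0[0],c1[0]],[np.tan(p0),np.tan(p1)])
    def pose(u,back=0.):
        phi=np.arctan(x(u,1));d=np.array([np.sin(phi),-np.cos(phi)])
        return [*(np.array([x(u),-u])-(OFF+back)*d),Z],quat(phi)
    p,q=pose(-c0[1],.018); r.move_pose([*p[:2],UP],q); r.movel(p,.15,q)
    for u in np.linspace(-c0[1],-c1[1],n+1):
        p,q=pose(u); r.movel(p,speed,q)
    print("F",np.round(r.get_obs()["contact_force"],1))
    p,q=pose(-c1[1],.02); r.movel(p,.1,q); r.movel([*p[:2],UP],.25,q)
    print("t",r.get_obs()["clock"])
def shot(name,away=True):
    s=r.snapshot("top"); np.savez(name+".npz",**s)
    for b in cells(s): print(np.round(b[0],1),np.round(b[1],1),round(b[2]),ray(s,b[0],.012).round(3))
    cv2.imwrite(f"pics/{name}.png",s["img"])
E
python3 - <<'E'
from p import *
r.gripper_to(.02)
push((.631,.024),4.5,(.631,-.225))
shot("a1")
E
```

```text
F [-0.2 -0.2  0.1]
t 8.85
[295.1 232.4] [16.7  6.8] 76 [0.469 0.055]
[295.1 191.2] [15.7  6.6] 80 [0.548 0.055]
[384.5 186.5] [149. 179.] 90 [ 0.554 -0.116]
```

View pics/a1.png

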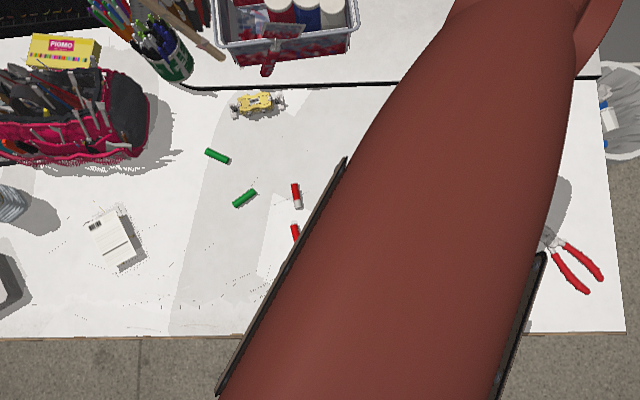

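The arm hides the bay at (430,160). I'll swing it left and look again.

Run:
```python
from p import *
r.move_pose([.3,.4,.22],quat(0.)); print(r.get_obs()["clock"])
shot("a2")
im=cv2.imread("pics/a2.png"); cv2.imwrite("pics/a2c.png",cv2.resize(im[90:270,270:480],None,fx=3,fy=3,interpolation=cv2.INTER_CUBIC))
```

```text
11.3333
[294.9 232.3] [16.5  6.5] 76 [0.469 0.056]
[295.  191.2] [15.7  6.4] 80 [0.548 0.055]
[440.  140.5] [15.  6.] 90 [ 0.641 -0.225]
```

View pics/a2c.png

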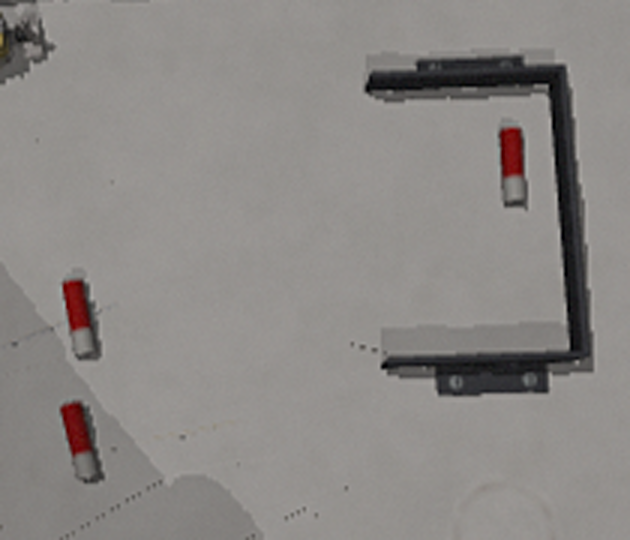

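The far battery is well inside the bay at crop (512,165), just where planned. I'll push the other two the same way.

Run:
```python
from p import *
push((.542,.053),7.4,(.556,-.225))
push((.463,.053),9.4,(.568,-.183),n=12)
r.move_pose([.3,.4,.22],quat(0.)); print(r.get_obs()["clock"])
shot("a3")
im=cv2.imread("pics/a3.png"); cv2.imwrite("pics/a3c.png",cv2.resize(im[90:315,220:480],None,fx=3,fy=2.66,interpolation=cv2.INTER_CUBIC))
```

```text
F [-0.1 -0.1  0.2]
t 18.8167
F [-0.2 -0.2  0.4]
t 26.2667
28.475
[443.  179.1] [16.4  7.1] 86 [ 0.566 -0.227]
[419.5 173.5] [15.  7.] 90 [ 0.577 -0.183]
[440.  140.5] [15.  6.] 90 [ 0.641 -0.225]
```

View pics/a3c.png

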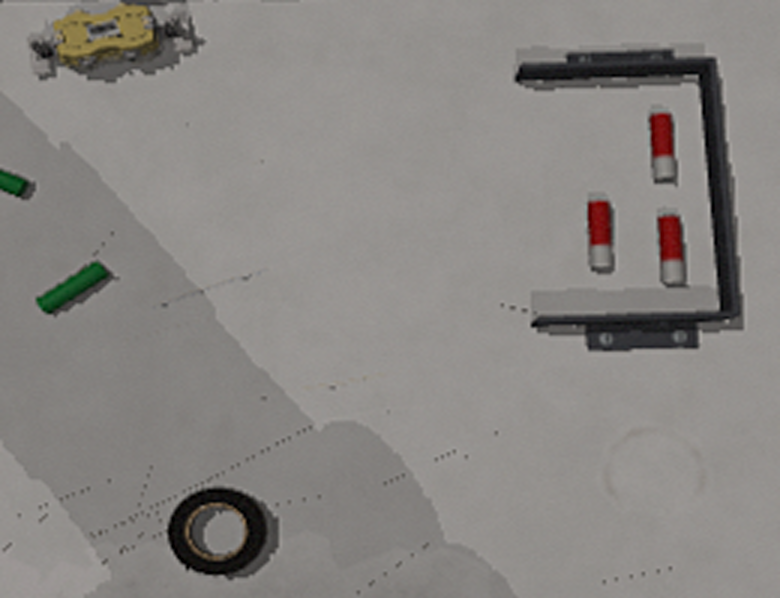

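All three batteries lie flat inside the bay, at crop (662,145), (600,232) and (671,247). The tape and socket have not moved, and the robot is clear of everything.

```bash
python3 -c "
from rig import r
print(r.close_job())"
```

```text
the job is handed in; nothing more can be done
None
```

I pushed all three red/white batteries into the catch bay and handed the job in at about 28 s; the last picture shows them lying flat inside it, with the tape, receptacle and green look-alikes left alone, but the interface reported no verdict.

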